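# Feed the cap press and set it to float

## Robot

A 6-joint arm with a two-finger parallel gripper is mounted at the origin on the work surface. World frame = base frame: x ahead of the robot, y to its left, z up, the work surface at z = 0. Lengths are in m, angles in rad, forces in N, time in s.
With the tool pointing down it reaches from about 0.3 to 0.95 m from the base axis. Payload 3.1 kg.
Tool frame: the origin (TCP) lies midway between the tips of the shut fingers; the grasp point (between the pads) lies 19 mm behind it; z points along the fingers, y is the line along which they close (so a half turn about z gives the same grasp; the last joint's range is limited). The gripper opens to 85 mm and grips with 20 to 120 N. Pads are 22 mm wide; open, the fingers measure 114 mm over their backs; the gripper's body (76 mm by 85 mm) begins 54 mm behind the grasp point. The pads swing forward as they close: fully open they stand 13 mm farther back than shut.
Start: joints at [-1.192, 0.308, 1.634, -0, 1.2, -0.07], TCP at [0.271, -0.563, 0.231] pointing down, gripper open.
Joint ranges: [-3.06, 3.06], [-0.79, 1.96], [0.05, 2.63], [-1.19, 4.34], [0.05, 2.64], [-2.94, 2.94]. Speed limits (rad/s): [2.79, 2.79, 3.14, 3.14, 3.14, 3.14].

## Interface

Orientations are given as a unit quaternion [x, y, z, w].
In Python, from bench import bot gives the robot as it stands. The module is installed in compiled form; this text tells all that it offers.
- The arm moves only by the tool servo_tool, never from a script. Its arguments are lists of equal length, an entry for each row: "gripper": the gripper command: -1 is shut, 1 is fully open, values between are in proportion; "translation": the shift along the tool's x, y, z scaled (see below), a list of three; "yaw": the turn about the tool's z scaled (see below). A call has 1 to 10 rows; each row shifts and turns the commanded pose from where the row before left it, along the tool's axes as they then stand; what a row does not reach is not made up. The controller multiplies each number of a shift by 6 cm and each number of a turn by 10 degrees. A row lasts 1/8 s, in which the tool goes at most 62.5 mm and 10.7 degrees, less where a joint would pass 70% of its speed; a pose out of reach is approached as far as the arm can. A call with a number of a shift or a turn outside -1 to 1 is refused whole. A call with a gripper value outside its range is refused whole. The fingers move at their own pace and stop on an object; "newtons" is the grip in N (left out, the last holds). Time passes only in rows, so rows that do not move let the fingers close. It gives the time, the measured TCP pose, the force, the opening and the grip force at its end, in the units of the state.
- bot.get_obs(): the state, without advancing time (a new reading comes with each control period).
- bot.camera(name): name is "side" or "top"; returns the picture (420x560x3 uint8, blue, green, red); there is no depth.
- bot.get_calibration(name): a dict with "fx", "fy", "cx", "cy" (pixels), "extrinsics" (4x4, takes a point from world to camera coordinates). Camera axes: x right, y down, z forward; pixel columns grow to the right and rows downward; lengths in m; the calibration is good to about 2 mm. A picture is of the moment at which its call begins. get_calibration takes no time and is no camera call.
- bot.finish_job(): hands the job in; it is judged then, once.
The state is a dict: "clock": time; "joint_positions": joint angles; "qvel": joint speeds; "joint_efforts": joint torques, N m; "tcp_pos": TCP position; "tcp_rot": TCP orientation; "wrist_force": force on the tool from outside, world axes, zero at the start; "moment": the same for the moment, N m; "grip_width": finger opening in m; "grasp_force": force on a finger pad.
Only numpy, scipy, OpenCV 4.12 (cv2) and the standard library are available. Lean on these libraries where they do the work, as an engineer would, in place of code of your own. Each camera call takes 0.05 s, during which the arm holds its last target. There are 200 camera calls.

## Task

Feed the small recycling press: bring the tray of screw caps to it (the lug on its bridge is there for carrying), hook the tray's open lip over the hopper rim on the side nearest the tray, near the middle of that rim, and let go, so that it leans there with its rear foot on the table. Then take it by the round turning barrel at its rear end, tip it over on the rim until all four caps are in the hopper, lower it back to lean hooked on the rim as before and let go. Last, push the valve lever away from the robot, past its stiff detent, until it stays in the float notch; leave the paint bottle, the jar and the brush where they are.

Things in the scene. Friction and masses are not known exactly. Their poses are not given: they have to be found in the camera images.
- hopper: Fixed grey steel press with an open-topped hopper, 180 (x) x 160 (y) x 90 mm high, walls and floor 5 mm; origin at the centre of the hopper's underside, on the table. The ram housing (200 mm long, with a steel cylinder to 116 mm high) joins its +x side. The tray hooks on its -y wall: outer face at y = -80, inner at y = -75, top at z = 90 mm. Turned by up to 0.2 rad.
- hopper_rim (a point): Middle of the top edge of the hopper's -y wall (mid-thickness, 90 mm above the table); same axes as the hopper.
- tray_lug (a point): Centre of the black block (30 long in tray x, 26 wide in y, 44 mm high) on the steel bridge across the middle of the loose tray, near its balance point. Pinch its 26 mm width from above to carry the tray level. Tray axes: x towards its open pouring lip, z up; the tray's own zero is 5 mm behind and 102 mm below this point, between the feet. Strap top 77 mm above the feet.
- tray_foot (a point): Middle of the back lower edge of the tray's rear foot bar: 83 mm behind the tray's zero; here the leaning tray stands on the table. The aluminium tray is 209 mm long, 126 mm wide, sides 58 mm high, about 0.4 kg; its floor's underside is 15 mm above the two rubber foot bars (the front one at tray x = 50 to 60 mm).
- tray_barrel (a point): Centre of the round black grip at the tray's rear end: 28 mm in diameter, axis along tray y, 34 mm between its flat ends; 125 mm behind the tray's zero, 60 mm above the feet, 46 mm behind the rear wall. It is a sleeve that turns freely on its axle: pinched on its flat ends from above, it lets the tray tip without turning the gripper.
- tray_slot (a point): Centre of the hooking slot under the pouring lip, on the floor's underside: 115 mm ahead of the tray's zero, 15 mm above the feet. Open downward, it runs across the tray between a 13 mm deep rib (front face at tray x = 104 mm, stays outside the hopper) and a 7 mm deep turned-down lip (rear face at x = 126, goes inside). Hooked, with the foot on the table, the tray leans back about 0.4 rad.
- cap0_center (a point): Centre of a black screw cap, 32 mm in diameter, 24 mm high, 18 g; one of four alike, lying loose in the tray at the start. They slide out at a tray slope of 1.1 to 1.25 rad.
- cap1_center (a point): Centre of a black screw cap, 32 mm in diameter, 24 mm high, 18 g; one of four alike, lying loose in the tray at the start. They slide out at a tray slope of 1.1 to 1.25 rad.
- cap2_center (a point): Centre of a black screw cap, 32 mm in diameter, 24 mm high, 18 g; one of four alike, lying loose in the tray at the start. They slide out at a tray slope of 1.1 to 1.25 rad.
- cap3_center (a point): Centre of a black screw cap, 32 mm in diameter, 24 mm high, 18 g; one of four alike, lying loose in the tray at the start. They slide out at a tray slope of 1.1 to 1.25 rad.
- lever (a joint): Angle of the valve lever in rad: 0 at rest (leaning 0.5 rad towards the robot, valve's -x), 1.0 in the float notch (leaning 0.5 rad the other way). It springs back to 0 until it passes the crest of the detent at about 0.75, where it snaps on into the notch and stays. Strongest resistance about 13 N at the bar, near 0.5; the notch is the end stop.
- lever_bar (a point): Centre of the black T-bar on top of the lever: 70 mm long along the hinge (valve y), 22 mm in diameter, 130 mm from the hinge. It moves with the lever: about 169 mm above the table at both ends of its travel, 185 mm at mid-travel.
- valve: Fixed dark steel valve block, 110 (x) x 75 (y) mm, with two grey cheeks to 70 mm high; origin at the centre of its underside, on the table. The lever's hinge lies along its y axis, 55 mm above the origin; the float notch is towards its +x (away from the robot).
- paint_bottle: Bystander: white paint bottle, 52 mm in diameter, about 130 mm high; origin at its underside.
- gesso_jar: Bystander: white jar, 76 mm in diameter, 95 mm high; origin at its underside.
- brush: Bystander: a flat paint brush with a wooden handle, about 200 mm long, lying on the table near the hopper's -x side.

How it is judged:
On the way, in this order (a step that is already met when the one before it is completed fails the run):
1. the tray is hooked on the hopper's side rim, leaning with its rear on the table, let go (x of tray_slot in the frame of hopper between -0.055 and 0.055 m and y of tray_slot in the frame of hopper between -0.1 and -0.055 m and z of tray_slot in the frame of hopper between 0.078 and 0.102 m and angle between tray_slot's own z axis and vertical between 0.28 and 0.5 rad and height (world z) of tray_barrel below 0.065 m and contact force between the fingers and tray below 0.1 N and linear speed of tray below 0.02 m/s), for 0.2 s.
2. the tray is tipped forward over the rim, its slot still on the rim, held by the barrel (x of tray_slot in the frame of hopper between -0.055 and 0.055 m and y of tray_slot in the frame of hopper between -0.1 and -0.055 m and z of tray_slot in the frame of hopper between 0.062 and 0.125 m and angle between tray_slot's own z axis and vertical above 0.8 rad and height (world z) of tray_barrel above 0.2 m and distance between the grasp point and tray_barrel below 0.06 m), for 0.1 s.
3. all four caps are in the hopper and the tray leans hooked on the rim again, let go (all of step 1 and x of cap0_center in the frame of hopper between -0.085 and 0.085 m and y of cap0_center in the frame of hopper between -0.075 and 0.075 m and z of cap0_center in the frame of hopper between 0 and 0.085 m and x of cap1_center in the frame of hopper between -0.085 and 0.085 m and y of cap1_center in the frame of hopper between -0.075 and 0.075 m and z of cap1_center in the frame of hopper between 0 and 0.085 m and x of cap2_center in the frame of hopper between -0.085 and 0.085 m and y of cap2_center in the frame of hopper between -0.075 and 0.075 m and z of cap2_center in the frame of hopper between 0 and 0.085 m and x of cap3_center in the frame of hopper between -0.085 and 0.085 m and y of cap3_center in the frame of hopper between -0.075 and 0.075 m and z of cap3_center in the frame of hopper between 0 and 0.085 m), for 0.2 s.
4. the lever is in the float notch (value of joint lever above 0.9 rad), for 0.2 s.
At the end, for the whole second after the job is handed in: All four caps lie in the hopper below its rim; the tray is hooked (rim within about 20 mm of the slot's centre, slot within 55 mm of the rim's middle) and leans with its rear on the table (tilt 0.28 to 0.5 rad), at rest and released; the lever stays in the float notch (above 0.9 rad) (x of cap0_center in the frame of hopper between -0.085 and 0.085 m and y of cap0_center in the frame of hopper between -0.075 and 0.075 m and z of cap0_center in the frame of hopper between 0 and 0.085 m and x of cap1_center in the frame of hopper between -0.085 and 0.085 m and y of cap1_center in the frame of hopper between -0.075 and 0.075 m and z of cap1_center in the frame of hopper between 0 and 0.085 m and x of cap2_center in the frame of hopper between -0.085 and 0.085 m and y of cap2_center in the frame of hopper between -0.075 and 0.075 m and z of cap2_center in the frame of hopper between 0 and 0.085 m and x of cap3_center in the frame of hopper between -0.085 and 0.085 m and y of cap3_center in the frame of hopper between -0.075 and 0.075 m and z of cap3_center in the frame of hopper between 0 and 0.085 m and x of tray_slot in the frame of hopper between -0.055 and 0.055 m and y of tray_slot in the frame of hopper between -0.1 and -0.055 m and z of tray_slot in the frame of hopper between 0.078 and 0.102 m and angle between tray_slot's own z axis and vertical between 0.28 and 0.5 rad and height (world z) of tray_barrel below 0.065 m and linear speed of tray below 0.02 m/s and value of joint lever above 0.9 rad and velocity of joint lever between -0.1 and 0.1 rad/s); the robot touches nothing.
It fails at once if the paint bottle is moved by more than 30 mm (distance of paint_bottle from where it was at the start of the episode above 0.03 m).
It fails at once if the jar is moved by more than 30 mm (distance of gesso_jar from where it was at the start of the episode above 0.03 m).
It fails at once if the brush is moved by more than 30 mm (distance of brush from where it was at the start of the episode above 0.03 m).
It also fails if it takes over 72 s, if anything falls off the work surface, if the arm or the gripper's body presses on something with over 40 N, if the wrist force passes 120 N, or if a joint passes its speed limit or range.

## Working session

There is one attempt and no reset: what is moved stays moved. The work goes in short steps, Python scripts to look and compute and a tool call to move; the robot and the scene stay as the last step left them, time stands still between calls to the robot, and variables do not carry over. Pictures are saved under pics/ and viewed, at most 10 in all, crops included, and the job is handed in when it is done.

Besides the shell and the picture viewer there is one more tool, called after "Call:" by a JSON object that holds its "method" and its "body". servo_tool: Moves the arm, as the interface text tells. Shifts and turns lie within -1 to 1; 1 stands for 6 cm of shift or 10 degrees of turn. Its arguments: {"type":"object","properties":{"gripper":{"type":"array"},"translation":{"type":"array"},"yaw":{"type":"array"},"newtons":{"type":"number"}},"required":["gripper","translation","yaw"]}

```bash
mkdir -p pics; python3 - <<'E'
from bench import bot
import cv2
for n in("side","top"):
    im=bot.camera(n); cv2.imwrite(f"pics/{n}0.png",cv2.resize(im,(800,600)))
    c=bot.get_calibration(n); print(n,{k:c[k] for k in("fx","fy","cx","cy")}); print(c["extrinsics"])
print(bot.get_obs())
E
```

```text
side {'fx': 495.5677279359448, 'fy': 495.5677279359448, 'cx': 276.17908332977527, 'cy': 205.10924914128412}
[[-0.84996559 -0.52683154 -0.00265061  0.46526655]
 [-0.27444027  0.44705263 -0.85136742  0.27887158]
 [ 0.44971217 -0.72290558 -0.52456314  1.18396724]
 [ 0.          0.          0.          1.        ]]
top {'fx': 535.6651728102485, 'fy': 535.6651728102485, 'cx': 283.3405206571717, 'cy': 219.08169700031232}
[[-1.90392864e-03 -9.99903482e-01 -1.37623121e-02 -5.11567860e-04]
 [-9.98557134e-01  2.63957399e-03 -5.36347154e-02  5.64028780e-01]
 [ 5.36658654e-02  1.36403382e-02 -9.98465781e-01  1.38084535e+00]
 [ 0.00000000e+00  0.00000000e+00  0.00000000e+00  1.00000000e+00]]
{'clock': 0.1, 'joint_positions': array([-1.19169152e+00,  3.08905469e-01,  1.63507951e+00,  1.32116453e-05,
        1.19967819e+00, -6.97442455e-02]), 'qvel': array([ 1.48623913e-03, -1.05972215e-03, -3.19262481e-03, -1.87853326e-04,
        1.82795965e-05, -2.32547070e-03]), 'joint_efforts': array([-1.59336792e-03, -4.16408587e+01, -2.77644342e+01, -2.06893856e-04,
        4.04166072e-03,  5.10524636e-07]), 'tcp_pos': array([ 0.27088229, -0.56241809,  0.23016002]), 'tcp_rot': array([ 9.74922349e-01,  2.22542897e-01, -1.53415953e-04, -1.02384538e-03]), 'wrist_force': array([-0.49122288, -0.17109465, -1.08884406]), 'moment': array([ 0.00886712, -0.02086194, -0.01452437]), 'grasp_force': 0.0, 'grip_width': 0.08538872983040804}
```

View pics/top0.png

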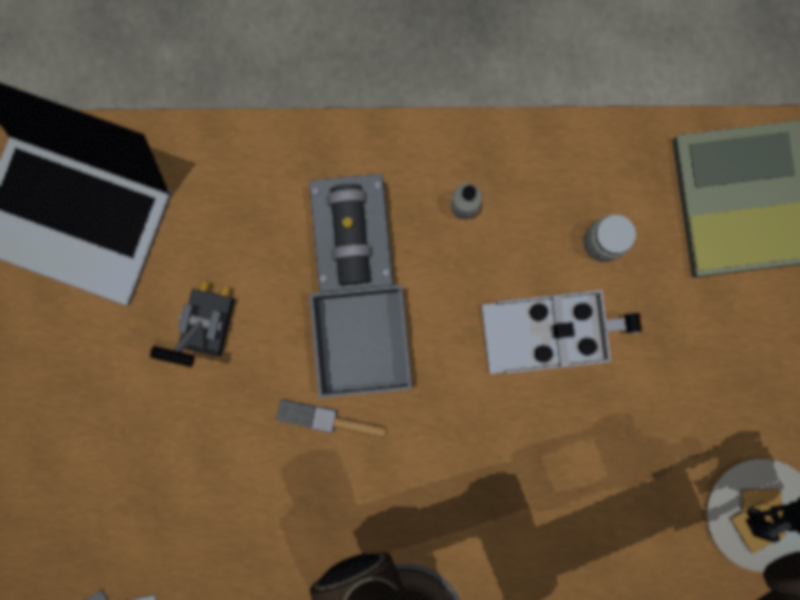

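View pics/side0.png

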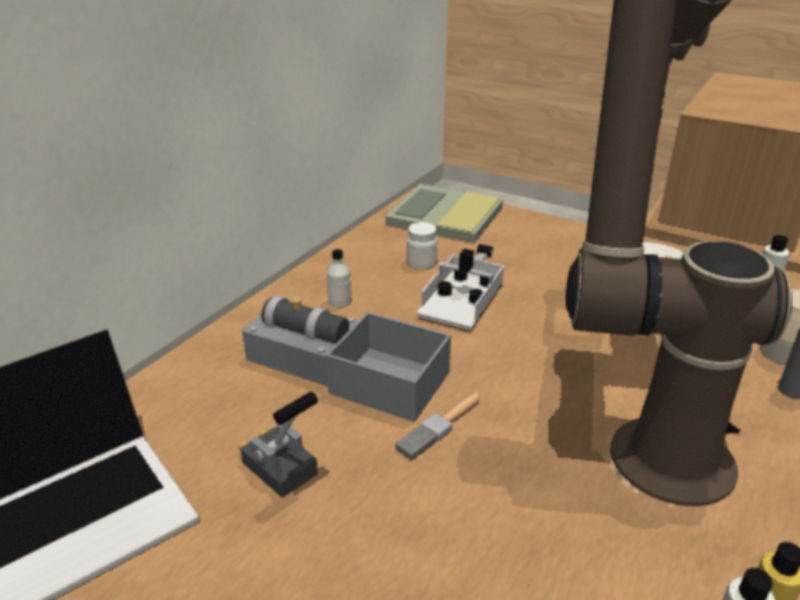

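```bash
cat > h.py <<'E'
import numpy as np,cv2
from bench import bot
def proj(n,p):
    c=bot.get_calibration(n);q=np.array(c["extrinsics"])@np.append(p,1)
    return np.array([c["fx"]*q[0]/q[2]+c["cx"],c["fy"]*q[1]/q[2]+c["cy"]])
def ray(n,uv):
    c=bot.get_calibration(n);E=np.array(c["extrinsics"])
    d=E[:3,:3].T@np.array([(uv[0]-c["cx"])/c["fx"],(uv[1]-c["cy"])/c["fy"],1]);return -E[:3,:3].T@E[:3,3],d
def atz(n,uv,z):
    o,d=ray(n,uv);return o+d*(z-o[2])/d[2]
def crop(n,x0,y0,w,h,s):
    return cv2.resize(bot.camera(n)[y0:y0+h,x0:x0+w],None,fx=s,fy=s,interpolation=cv2.INTER_CUBIC)
E
python3 - <<'E'
from h import *
a=crop("top",200,190,260,95,3)
b=crop("top",95,190,80,75,4); d=crop("side",160,265,80,75,4)
im=np.zeros((300+285,780,3),np.uint8);im[:285]=a;im[285:585,:320]=b;im[285:585,330:650]=d
cv2.imwrite("pics/c1.png",im)
E
```

```text
(no output)
```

View pics/c1.png

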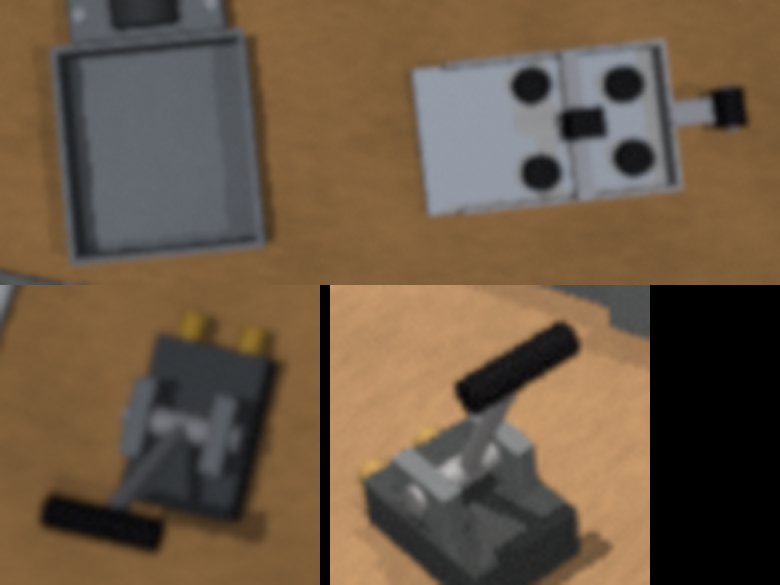

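```bash
python3 - <<'E'
from h import *
np.set_printoptions(precision=4,suppress=True)
A=lambda x,y,z:atz("top",(200+(x+.5)/3-.5,190+(y+.5)/3-.5),z)
B=lambda x,y,z:atz("top",(95+(x+.5)/4-.5,190+(y-285+.5)/4-.5),z)
C=[A(*p,.09) for p in((52,48),(243,33),(268,243),(72,262))]
for c in C: print("hop",c)
l=A(583,123,.124);b=A(729,107,.069);print("lug",l,"barrel",b,"yaw",np.arctan2(*(l-b)[1::-1]), np.linalg.norm((l-b)[:2]))
m=(A(413,69,.03)+A(428,213,.03))/2;print("lip mid",m)
r=(A(664,41,.06)+A(681,188,.06))/2;print("rear mid",r)
ends=[B(43,509,.172),B(161,536,.172)];print("bar",ends,(ends[0]+ends[1])/2)
print("bar px side:",proj("side",(ends[0]+ends[1])/2-[0,0,.003]), "seen",(160+(517-330)/4,265+(367-285)/4))
print("hop mid",sum(C)/4)
for i,j in((0,3),(1,2),(3,0)): 
  d=C[i]-C[j];print(np.arctan2(d[1],d[0]),np.linalg.norm(d))
d=C[0]-C[1];print("y ax",np.arctan2(d[1],d[0])-np.pi/2,np.linalg.norm(d));d=C[3]-C[2];print(np.arctan2(d[1],d[0])-np.pi/2,np.linalg.norm(d))
E
```

```text
hop [0.5937 0.1612 0.09  ]
hop [0.6056 0.0037 0.09  ]
hop [ 0.4332 -0.0165  0.09  ]
hop [0.418 0.144 0.09 ]
lug [ 0.5297 -0.2681  0.124 ] barrel [ 0.5445 -0.3998  0.069 ] yaw 1.6823145420411794 0.13259805286460943
lip mid [ 0.5177 -0.1471  0.03  ]
rear mid [ 0.5388 -0.3551  0.06  ]
bar [array([0.4951, 0.4086, 0.172 ]), array([0.4794, 0.3398, 0.172 ])] [0.4872 0.3742 0.172 ]
bar px side: [206.6625 285.127 ] seen (206.75, 285.5)
hop mid [0.5126 0.0731 0.09  ]
0.09777498631688133 0.1765502173120464
0.1164666552081497 0.17351776682632708
-3.043817667272912 0.1765502173120464
y ax 0.07550778182637541 0.15798395441682467
0.09495338671623488 0.1611885790035808
```

Call:
{"method": "servo_tool", "body": {"gripper": [1,1,1,1,1,1,1,1], "translation": [[0,0,0],[0,0,0],[0,0,0],[0,0,0],[0,0,0],[0,0,0],[0,0,0],[0,0,0]], "yaw": [-1,-1,-1,-1,-1,-1,-1,0], "newtons": 40}}

```text
clock: 1.25
tcp_pos: [0.2711, -0.563, 0.2311]
tcp_rot: [0.672, 0.741, 0.0, -0.0]
wrist_force: [0.5, 0.5, 0.1]
grip_width: 0.0852
grasp_force: 0.0
```

Call:
{"method": "servo_tool", "body": {"gripper": [1,1,1,1,1,1,1,1,1,1], "translation": [[0.45,0.48,0],[0.45,0.48,0],[0.45,0.48,0],[0.45,0.48,0],[0.45,0.48,0],[0.45,0.48,0],[0.45,0.48,0],[0.45,0.48,0],[0.45,0.48,0],[0,0,0]], "yaw": [0,0,0,0,0,0,0,0,0,0]}}

```text
clock: 2.5
tcp_pos: [0.5063, -0.2935, 0.2313]
tcp_rot: [0.671, 0.742, 0.0, -0.0]
wrist_force: [-0.2, 0.5, 0.7]
grip_width: 0.0855
grasp_force: 0.0
```

Call:
{"method": "servo_tool", "body": {"gripper": [1,1,1,1,1,1,1,1,1], "translation": [[0.38,0.44,0],[0,0,0.4],[0,0,0.4],[0,0,0.4],[0,0,0.4],[0,0,0.4],[0,0,0.38],[0,0,0],[0,0,0]], "yaw": [0,0,0,0,0,0,0,0,0]}}

```text
clock: 3.62
tcp_pos: [0.5291, -0.2711, 0.0892]
tcp_rot: [0.672, 0.741, 0.0, 0.001]
wrist_force: [-0.4, 0.0, 0.1]
grip_width: 0.0853
grasp_force: 0.0
```

```bash
python3 - <<'E'
from h import *
a=crop("side",270,150,110,100,4);b=crop("top",320,190,120,100,3)
im=np.zeros((400,800,3),np.uint8);im[:400,:440]=a;im[:300,440:800]=b
cv2.imwrite("pics/c2.png",im)
E
```

```text
(no output)
```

View pics/c2.png

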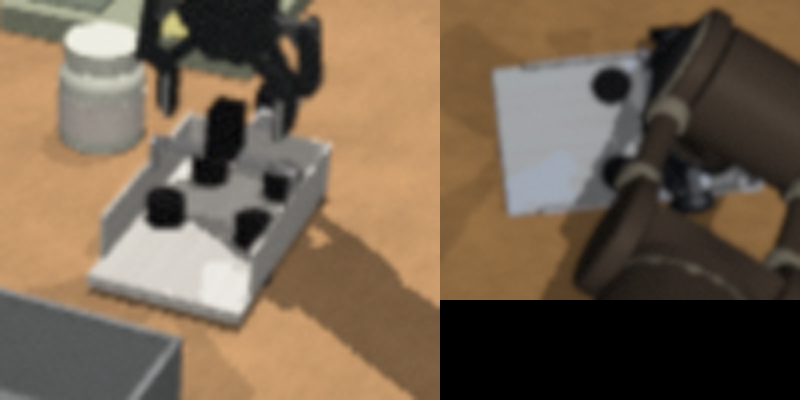

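The lug, at about (225,128) in the side crop, stands between the open fingers at (168,90) and (285,100). I'll close and lift.

Call:
{"method": "servo_tool", "body": {"gripper": [-1,-1,-1,-1,-1,-1,-1,-1], "translation": [[0,0,0],[0,0,0],[0,0,0],[0,0,0],[0,0,0],[0,0,0],[0,0,0],[0,0,0]], "yaw": [0,0,0,0,0,0,0,0], "newtons": 50}}

```text
clock: 4.72
tcp_pos: [0.5286, -0.2702, 0.0887]
tcp_rot: [0.671, 0.742, -0.0, -0.0]
wrist_force: [-3.5, 1.1, 5.3]
grip_width: 0.025
grasp_force: 52.7
```

Call:
{"method": "servo_tool", "body": {"gripper": [-1,-1,-1,-1,-1,-1,-1,-1,-1], "translation": [[0,0,-0.2],[0,0,-0.25],[0,0,-0.25],[0,0,-0.25],[0,0,-0.25],[0,0,-0.25],[0,0,-0.25],[0,0,-0.2],[0,0,0]], "yaw": [0,0,0,0,0,0,0,0,0]}}

```text
clock: 5.85
tcp_pos: [0.5298, -0.2708, 0.2041]
tcp_rot: [0.671, 0.741, 0.0, 0.002]
wrist_force: [0.4, -0.4, -5.1]
grip_width: 0.0253
grasp_force: 51.3
```

```bash
python3 - <<'E'
from h import *
a=crop("side",240,130,140,130,3.5);b=crop("top",300,190,100,100,3)
im=np.zeros((455,800,3),np.uint8);im[:455,:490]=a;im[:300,490:790]=b
cv2.imwrite("pics/c3.png",im);print(bot.get_obs()['moment'])
E
```

```text
[ 0.03261774  0.02712296 -0.00475105]
```

View pics/c3.png

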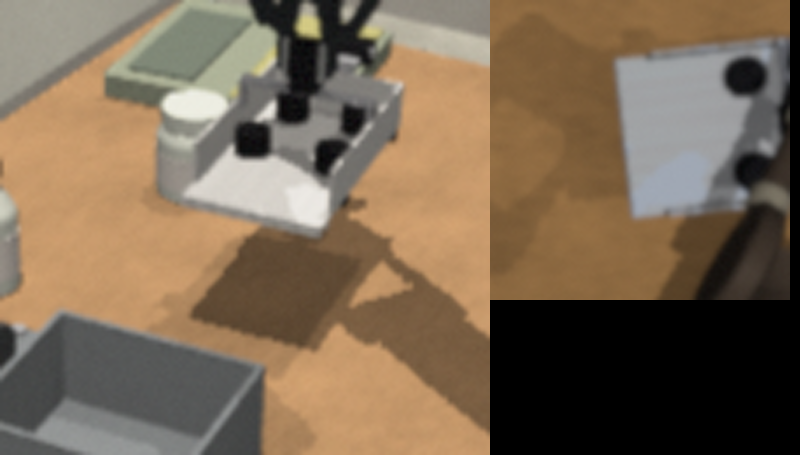

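```bash
python3 - <<'E'
from h import *
T=[(300+(x-490)/3,190+y/3) for x,y in((616,60),(633,217))]
S=[(240+x/3.5,130+y/3.5) for x,y in((185,195),(325,236))]
P=[]
for t in T:
  for s in S:
    (o1,d1),(o2,d2)=ray("top",t),ray("side",s)
    k=np.linalg.lstsq(np.stack([d1,-d2],1),o2-o1,rcond=None)[0];p,q=o1+k[0]*d1,o2+k[1]*d2
    print((p+q)/2,np.linalg.norm(p-q))
E
```

```text
[ 0.57832602 -0.14360348  0.13368473] 0.0014449610019173053
[ 0.52469001 -0.1704282   0.10289814] 0.12278481487144195
[ 0.50212849 -0.12201751  0.17120042] 0.11005986910973835
[ 0.45303817 -0.15728531  0.12503485] 0.0029477615800095258
```

Call:
{"method": "servo_tool", "body": {"gripper": [-1,-1,-1,-1,-1,-1,-1,-1,-1,-1], "translation": [[0.2,0.03,0],[0.3,0.04,0],[0.37,0.04,0],[0.37,0.04,0],[0.37,0.04,0],[0.37,0.04,0],[0.3,0.04,0],[0.2,0.03,0],[0.13,0.02,0],[0,0,0]], "yaw": [0,0,0,0,0,0,0,0,0,0]}}

```text
clock: 7.2
tcp_pos: [0.5325, -0.1122, 0.2025]
tcp_rot: [0.671, 0.742, -0.0, 0.0]
wrist_force: [0.3, -0.8, -5.2]
grip_width: 0.0251
grasp_force: 51.3
```

```bash
python3 - <<'E'
from h import *
a=crop("side",210,170,120,120,4);b=crop("top",200,185,100,100,3)
im=np.zeros((480,800,3),np.uint8);im[:480,:480]=a;im[:300,490:790]=b
cv2.imwrite("pics/c4.png",im);print(bot.get_obs()['tcp_pos'])
E
```

```text
[ 0.53248481 -0.11296904  0.20249446]
```

View pics/c4.png

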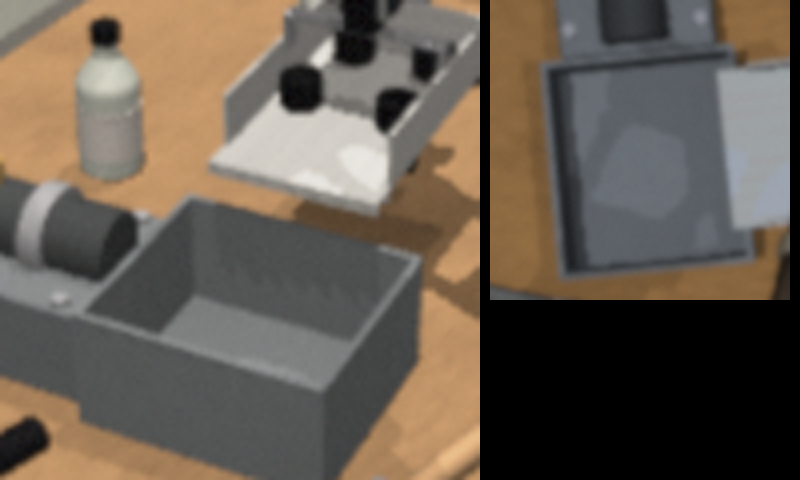

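```bash
python3 - <<'E'
from h import *
def tri(t,s):
    t=(200+(t[0]-490)/3,185+t[1]/3); s=(210+s[0]/4,170+s[1]/4)
    (o1,d1),(o2,d2)=ray("top",t),ray("side",s)
    k=np.linalg.lstsq(np.stack([d1,-d2],1),o2-o1,rcond=None)[0];p,q=o1+k[0]*d1,o2+k[1]*d2
    print((p+q)/2,np.linalg.norm(p-q));return (p+q)/2
a,b=tri((717,72),(210,168)),tri((735,228),(377,212))
c,d=tri((730,46),(192,198)),tri((754,258),(422,258))
print((a+b)/2,(c+d)/2)
E
```

```text
[0.5823001  0.01502957 0.12539178] 0.0002510459049908602
[0.45792622 0.00100184 0.12432405] 0.0003858984278836958
[0.60589278 0.00493131 0.08691792] 0.001855974208701519
[ 0.43161902 -0.01435897  0.08736331] 0.001579742216018464
[0.52011316 0.0080157  0.12485791] [ 0.5187559  -0.00471383  0.08714061]
```

Call:
{"method": "servo_tool", "body": {"gripper": [-1,-1,-1,-1,-1,-1,-1,-1,-1], "translation": [[0.06,0,0],[0,0,0.08],[0,0,0.1],[0,0,0.1],[0,0,0.1],[0,0,0.1],[0,0,0.06],[0,0,0.03],[0,0,0]], "yaw": [0,0,0,0,0,0,0,0,0]}}

```text
clock: 8.43
tcp_pos: [0.532, -0.1089, 0.1682]
tcp_rot: [0.671, 0.741, -0.0, -0.0]
wrist_force: [-0.1, 0.8, -4.8]
grip_width: 0.0254
grasp_force: 51.3
```

```bash
python3 - <<'E'
from h import *
a=crop("side",210,150,120,120,4);b=crop("top",200,185,100,100,3)
im=np.zeros((480,800,3),np.uint8);im[:480,:480]=a;im[:300,490:790]=b
cv2.imwrite("pics/c5.png",im);o=bot.get_obs();print(o['tcp_pos'],o['moment'],o['wrist_force'])
E
```

```text
[ 0.53224677 -0.10895767  0.16853102] [ 0.05110498 -0.02729619  0.05825184] [ 0.45509941  0.35263986 -5.1690813 ]
```

View pics/c5.png

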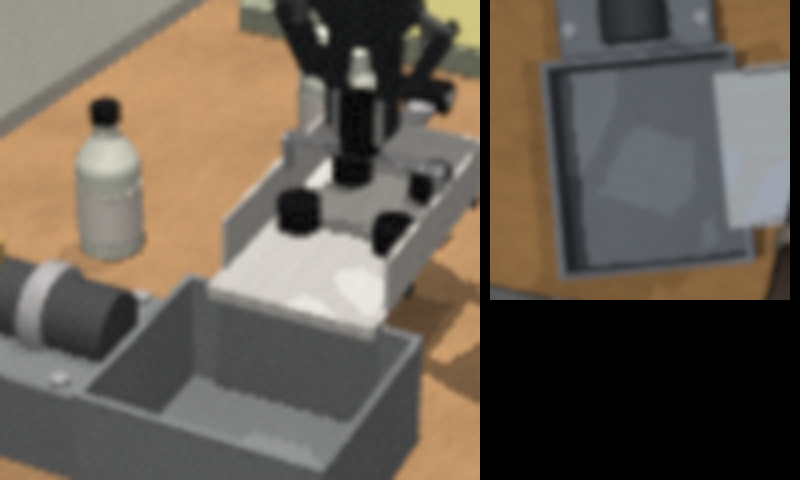

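Call:
{"method": "servo_tool", "body": {"gripper": [-1,-1,-1,-1,-1,-1,-1], "translation": [[0,0,0.04],[0,0,0.04],[-0.07,0,0.095],[-0.07,0,0.095],[-0.06,0,0.1],[-0.06,0,0.1],[0,0,0]], "yaw": [0,0,0,0,0,0,0], "newtons": 25}}

```text
clock: 9.4
tcp_pos: [0.5338, -0.1257, 0.1398]
tcp_rot: [0.671, 0.741, -0.0, 0.001]
wrist_force: [-2.3, -4.8, -0.0]
grip_width: 0.0254
grasp_force: 52.7
```

```bash
python3 - <<'E'
from h import *
a=crop("side",210,150,120,120,4);b=crop("top",200,185,100,100,3)
im=np.zeros((480,800,3),np.uint8);im[:480,:480]=a;im[:300,490:790]=b
cv2.imwrite("pics/c6.png",im);o=bot.get_obs();print(o['tcp_pos'],o['moment'],o['wrist_force'])
E
```

```text
[ 0.53389759 -0.12527285  0.13994049] [-0.31118399  0.17549163  0.14341043] [-1.29123218 -5.09489437 -0.3804578 ]
```

View pics/c6.png

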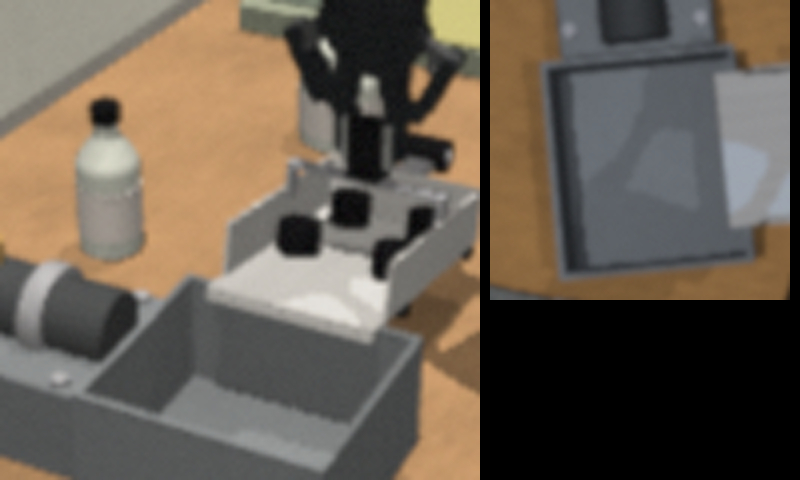

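Call:
{"method": "servo_tool", "body": {"gripper": [-1,-1,-1,-1,-1,-1], "translation": [[-0.07,0,0.1],[-0.06,0,0.1],[-0.05,0,0.1],[-0.04,0,0.07],[0,0,0],[0,0,0]], "yaw": [0,0,0,0,0,0], "newtons": 25}}

```text
clock: 10.25
tcp_pos: [0.5348, -0.1376, 0.1174]
tcp_rot: [0.671, 0.742, -0.0, 0.0]
wrist_force: [0.4, 0.3, -4.4]
grip_width: 0.0254
grasp_force: 52.3
```

```bash
python3 - <<'E'
from h import *
a=crop("side",210,150,120,120,4);b=crop("top",200,185,100,100,3)
im=np.zeros((480,800,3),np.uint8);im[:480,:480]=a;im[:300,490:790]=b
cv2.imwrite("pics/c7.png",im);o=bot.get_obs();print(o['tcp_pos'],o['moment'],o['wrist_force'])
E
```

```text
[ 0.53475943 -0.13762002  0.11753674] [ 0.05953998 -0.11577162 -0.09931191] [ 0.95579879 -0.14850036 -4.64051508]
```

View pics/c7.png

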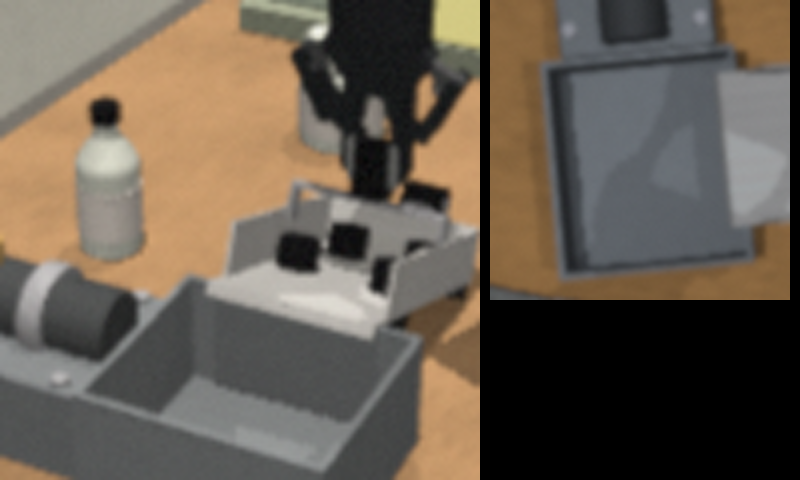

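Call:
{"method": "servo_tool", "body": {"gripper": [-1,-1,-1,-1], "translation": [[0,0,0.04],[0,0,0.03],[0,0,0],[0,0,0]], "yaw": [0,0,0,0]}}

```text
clock: 10.85
tcp_pos: [0.5353, -0.1385, 0.1147]
tcp_rot: [0.671, 0.742, -0.0, 0.001]
wrist_force: [-2.7, -4.4, 5.5]
grip_width: 0.025
grasp_force: 53.4
```

Call:
{"method": "servo_tool", "body": {"gripper": [-0.3,-0.2,-0.1,0,0.1,0.2,0.2,0.2], "translation": [[0,0,0],[0,0,0],[0,0,0],[0,0,0],[0,0,0],[0,0,0],[0,0,0],[0,0,0]], "yaw": [0,0,0,0,0,0,0,0]}}

```text
clock: 11.85
tcp_pos: [0.5349, -0.1376, 0.1137]
tcp_rot: [0.671, 0.741, 0.0, 0.0]
wrist_force: [-0.2, -0.0, 0.2]
grip_width: 0.051
grasp_force: 0.0
```

Call:
{"method": "servo_tool", "body": {"gripper": [0.2,0.2,0.2,0.2,0.2,0.2,0.2,0.2,0.2,0.2], "translation": [[0,0,0],[0,0,0],[0,0,-0.3],[0,0,-0.5],[0,0,-0.7],[0,0,-0.7],[-0.7,0,0],[-0.7,0,0],[-0.7,0,0],[0,0,0]], "yaw": [0,0,0,0,0,0,0,0,0,0]}}

```text
clock: 13.1
tcp_pos: [0.5478, -0.2659, 0.2472]
tcp_rot: [0.672, 0.74, -0.0, 0.001]
wrist_force: [0.3, 0.6, -0.3]
grip_width: 0.051
grasp_force: 0.0
```

```bash
python3 - <<'E'
from h import *
a=crop("side",220,150,130,120,3.5);b=crop("top",270,185,110,110,3)
im=np.zeros((420,800,3),np.uint8);im[:420,:455]=a;im[:330,460:790]=b
cv2.imwrite("pics/c8.png",im)
E
```

```text
(no output)
```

View pics/c8.png

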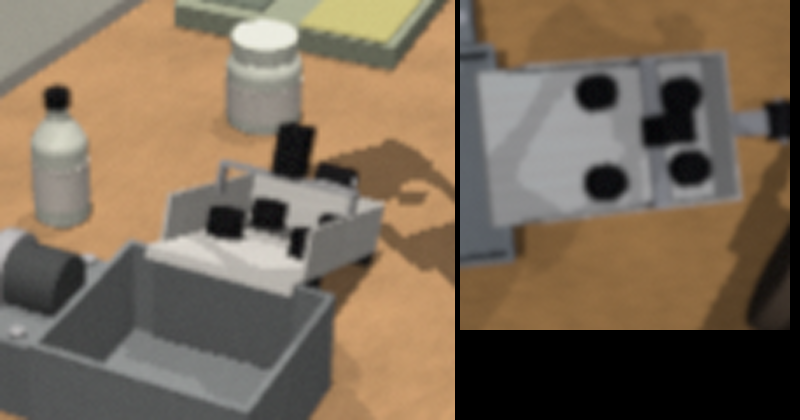

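```bash
python3 - <<'E'
from h import *
t=(270+(784-460)/3,185+120/3);s=(220+337/3.5,150+179/3.5)
print(atz("top",t,.045))
(o1,d1),(o2,d2)=ray("top",t),ray("side",s)
k=np.linalg.lstsq(np.stack([d1,-d2],1),o2-o1,rcond=None)[0];p,q=o1+k[0]*d1,o2+k[1]*d2
print((p+q)/2,p-q)
for c in((478,72),(496,226)): print(atz("top",(270+(c[0]-460)/3,185+c[1]/3),.098))
for c in((725,54),(742,198)): print(atz("top",(270+(c[0]-460)/3,185+c[1]/3),.085))
E
```

```text
[ 0.54671556 -0.24286921  0.045     ]
[ 0.54718069 -0.24391688  0.03800563] [-3.40086287e-04 -1.79400843e-04  1.48405474e-05]
[0.58439674 0.01504272 0.098     ]
[0.45873581 0.00053875 0.098     ]
[ 0.59963429 -0.18842241  0.085     ]
[ 0.48103566 -0.20123618  0.085     ]
```

Call:
{"method": "servo_tool", "body": {"gripper": [0.4,0.4,0.4,0.4,0.4,0.4,0.4,0.4,0.4], "translation": [[0.37,0.02,0],[0,0,0.6],[0,0,0.7],[0,0,0.7],[0,0,0.6],[0,0,0.5],[0,0,0.4],[0,0,0.28],[0,0,0]], "yaw": [0,0,0,0,0,0,0,0,0]}}

```text
clock: 14.32
tcp_pos: [0.5454, -0.2387, 0.0178]
tcp_rot: [0.67, 0.742, -0.0, -0.002]
wrist_force: [-0.6, 0.1, -0.1]
grip_width: 0.0604
grasp_force: 0.0
```

Call:
{"method": "servo_tool", "body": {"gripper": [-1,-1,-1,-1,-1,-1], "translation": [[0,0,0],[0,0,0],[0,0,0],[0,0,0],[0,0,0],[0,0,0]], "yaw": [0,0,0,0,0,0], "newtons": 50}}

```text
clock: 15.08
tcp_pos: [0.5473, -0.2415, 0.0196]
tcp_rot: [0.671, 0.741, 0.0, 0.001]
wrist_force: [0.4, -0.2, 4.2]
grip_width: 0.0337
grasp_force: 51.6
```

```bash
cat > arc.py <<'E'
import numpy as np
def pos(t):
    w=np.clip((0.39-t)/0.9,0,1); xr=119-11*w; sh=-2.5+5*w
    v=np.array([-125-xr,45]);c,s=np.cos(t),np.sin(t)
    return np.array([c*v[0]-s*v[1]+sh, s*v[0]+c*v[1]])
ts=np.r_[0.39,0.35,np.arange(0.28,-1.3,-0.07),-1.32]
P=np.array([pos(t) for t in ts]);D=np.diff(P,axis=0)/60
print([[round(float(a),2),0,round(float(-b),2)] for a,b in D],len(D),P[-1]-P[0], sum(np.round(D,2))*60)
E
python3 arc.py
```

```text
[[-0.02, 0, -0.17], [-0.02, 0, -0.29], [0.0, 0, -0.29], [0.02, 0, -0.29], [0.04, 0, -0.29], [0.06, 0, -0.28], [0.08, 0, -0.28], [0.1, 0, -0.27], [0.12, 0, -0.26], [0.14, 0, -0.25], [0.15, 0, -0.24], [0.17, 0, -0.23], [0.19, 0, -0.22], [0.19, 0, -0.21], [0.2, 0, -0.2], [0.21, 0, -0.18], [0.22, 0, -0.17], [0.23, 0, -0.15], [0.24, 0, -0.13], [0.25, 0, -0.12], [0.26, 0, -0.1], [0.26, 0, -0.08], [0.27, 0, -0.06], [0.27, 0, -0.04], [0.24, 0, -0.02]] 25 [233.55358856 288.02357925] [232.2 289.2]
```

Call:
{"method": "servo_tool", "body": {"gripper": [-1,-1,-1,-1,-1,-1,-1,-1,-1,-1], "translation": [[-0.02,0,-0.17],[-0.02,0,-0.29],[0,0,-0.29],[0.02,0,-0.29],[0.04,0,-0.29],[0.06,0,-0.28],[0.08,0,-0.28],[0.1,0,-0.27],[0.12,0,-0.26],[0.14,0,-0.25]], "yaw": [0,0,0,0,0,0,0,0,0,0]}}

```text
clock: 16.32
tcp_pos: [0.5436, -0.2106, 0.1808]
tcp_rot: [0.671, 0.742, -0.001, 0.001]
wrist_force: [0.1, -6.5, 0.2]
grip_width: 0.0332
grasp_force: 51.4
```

Call:
{"method": "servo_tool", "body": {"gripper": [-1], "translation": [[0,0,0]], "yaw": [0]}}

```text
clock: 16.45
tcp_pos: [0.5441, -0.2104, 0.1814]
tcp_rot: [0.67, 0.742, -0.0, 0.002]
wrist_force: [-1.0, -5.2, 0.9]
grip_width: 0.0333
grasp_force: 51.4
```

```bash
python3 - <<'E'
from h import *
o=bot.get_obs();print(o['tcp_pos'],o['moment'],o['wrist_force'])
E
```

```text
[ 0.54408474 -0.21035344  0.18136087] [-0.95080568  0.22427414 -0.01914195] [-1.02971784 -5.21535343  0.93385136]
```

Call:
{"method": "servo_tool", "body": {"gripper": [-1,-1,-1], "translation": [[-0.04,0,0],[-0.03,0,0],[0,0,0]], "yaw": [0,0,0]}}

```text
clock: 16.82
tcp_pos: [0.5429, -0.2125, 0.1775]
tcp_rot: [0.671, 0.741, 0.0, -0.002]
wrist_force: [0.2, 1.6, -2.9]
grip_width: 0.0335
grasp_force: 50.9
```

Force dropped to the expected weight share; the rest of the arc follows.

Call:
{"method": "servo_tool", "body": {"gripper": [-1,-1,-1,-1,-1,-1,-1,-1], "translation": [[0.15,0,-0.24],[0.17,0,-0.23],[0.19,0,-0.22],[0.19,0,-0.21],[0.2,0,-0.2],[0.21,0,-0.18],[0.22,0,-0.17],[0,0,0]], "yaw": [0,0,0,0,0,0,0,0]}}

```text
clock: 17.82
tcp_pos: [0.536, -0.1334, 0.267]
tcp_rot: [0.67, 0.742, 0.0, 0.0]
wrist_force: [-0.7, -2.3, 0.7]
grip_width: 0.0336
grasp_force: 51.4
```

Call:
{"method": "servo_tool", "body": {"gripper": [-1,-1,-1,-1,-1,-1], "translation": [[0.22,0,-0.17],[0.23,0,-0.15],[0.24,0,-0.12],[0.25,0,-0.1],[0.25,0,-0.09],[0,0,0]], "yaw": [0,0,0,0,0,0]}}

```text
clock: 18.58
tcp_pos: [0.5288, -0.0622, 0.3044]
tcp_rot: [0.67, 0.742, 0.0, 0.0]
wrist_force: [-0.3, 0.6, -3.6]
grip_width: 0.0332
grasp_force: 50.8
```

Call:
{"method": "servo_tool", "body": {"gripper": [-1,-1,-1,-1,-1,-1,-1,-1,-1,-1], "translation": [[0,0,0],[0.1,0,-0.01],[0.1,0,-0.01],[0.1,0,-0.01],[0.1,0,-0.01],[0.1,0,-0.01],[0.1,0,0],[0.1,0,0],[0,0,0],[0,0,0]], "yaw": [0,0,0,0,0,0,0,0,0,0]}}

```text
clock: 19.82
tcp_pos: [0.5245, -0.0216, 0.3068]
tcp_rot: [0.671, 0.742, -0.0, 0.0]
wrist_force: [0.2, -1.2, -4.8]
grip_width: 0.0332
grasp_force: 50.7
```

```bash
python3 - <<'E'
from h import *
for n in("side","top"):
  im=bot.camera(n); cv2.imwrite(f"pics/{n}_tip.png",im)
  g=im.max(2).astype(int)
  # dark pixels inside hopper interior footprint
  q=np.array([proj(n,[0.516,0.075,0.02])]);print(n,q)
  poly=[]
  for dx,dy in((-.08,-.06),(.08,-.06),(.08,.07),(-.08,.07)):
    c,s=np.cos(.1),np.sin(.1);poly.append(proj(n,[0.514+c*dx-s*dy,0.075+s*dx+c*dy,0.012]))
  m=np.zeros(g.shape,np.uint8);cv2.fillPoly(m,[np.int32(poly)],1)
  d=((g<45)&(m>0)).astype(np.uint8);nn,l,st,ce=cv2.connectedComponentsWithStats(d)
  print([(tuple(np.round(ce[i],0)),st[i,4],st[i,2:4]) for i in range(1,nn) if st[i,4]>15], np.percentile(g[m>0],[2,10,50]))
print(bot.get_obs()['wrist_force'])
E
```

```text
side [[271.45518928 261.4986146 ]]
[((np.float64(278.0), np.float64(257.0)), np.int32(152), array([18, 14], dtype=int32))] [16.  63.1 81. ]
top [[253.74998509 237.54583775]]
[((np.float64(248.0), np.float64(222.0)), np.int32(67), array([ 5, 35], dtype=int32)), ((np.float64(264.0), np.float64(232.0)), np.int32(179), array([20, 44], dtype=int32)), ((np.float64(231.0), np.float64(215.0)), np.int32(121), array([11, 13], dtype=int32)), ((np.float64(236.0), np.float64(258.0)), np.int32(99), array([13, 10], dtype=int32))] [18.58 37.   68.  ]
[-0.43538315  0.5819648  -4.29857824]
```

Call:
{"method": "servo_tool", "body": {"gripper": [-1,-1,-1,-1,-1,-1,-1,-1,-1,-1], "translation": [[0.09,0,0],[0.09,0,0],[0.09,0,0],[0,0,0],[0,0,0],[0,0,0],[0,0,0],[0,0,0],[0,0,0],[0,0,0]], "yaw": [0,0,0,0,0,0,0,0,0,0]}}

```text
clock: 21.18
tcp_pos: [0.5229, -0.0055, 0.3069]
tcp_rot: [0.671, 0.741, -0.0, 0.0]
wrist_force: [0.1, 1.0, -4.2]
grip_width: 0.0334
grasp_force: 50.8
```

```bash
cat > caps.py <<'E'
from h import *
g={}
for n in("side","top"):
  im=bot.camera(n).max(2).astype(int)
  poly=[]
  for dx,dy in((-.085,-.075),(.085,-.075),(.085,.075),(-.085,.075)):
    c,s=np.cos(.1),np.sin(.1);poly.append(proj(n,[0.514+c*dx-s*dy,0.075+s*dx+c*dy,0.012]))
  m=np.zeros(im.shape,np.uint8);cv2.fillPoly(m,[np.int32(poly)],1)
  d=((im<36)&(m>0)).astype(np.uint8);nn,l,st,ce=cv2.connectedComponentsWithStats(d)
  print(n,[(ce[i].round().tolist(),int(st[i,4]),st[i,2:4].tolist(),atz(n,ce[i],.012).round(3)[:2].tolist()) for i in range(1,nn) if st[i,4]>15])
o=bot.get_obs();print(o['wrist_force'],o['tcp_pos'])
E
python3 caps.py
```

```text
side [([278.0, 257.0], 138, [17, 14], [0.519, 0.039])]
top [([253.0, 210.0], 19, [3, 13], [0.588, 0.079]), ([233.0, 216.0], 141, [13, 25], [0.573, 0.131]), ([250.0, 237.0], 36, [3, 17], [0.517, 0.085]), ([259.0, 249.0], 52, [11, 7], [0.487, 0.063]), ([280.0, 251.0], 18, [4, 5], [0.481, 0.006]), ([234.0, 259.0], 41, [7, 8], [0.462, 0.127])]
[-0.24637629  0.22542913 -3.41011175] [ 0.52289118 -0.0055079   0.30688455]
```

```bash
python3 - <<'E'
import numpy as np
def pos(t):
    xr=111+4*np.clip((t+.6)/1,0,1);v=np.array([-125-xr,45]);c,s=np.cos(t),np.sin(t)
    return np.array([c*v[0]-s*v[1],s*v[0]+c*v[1]])
ts=np.r_[np.linspace(-1.37,.3,25),.35,.385]
P=np.array([pos(t) for t in ts]);P[0]=[-2.5,235.9];D=np.diff(P,axis=0)/60
print([[round(float(a),2),0,round(float(-b),2)] for a,b in D]);print(P[[1,9,10,17,18,-1]])
E
```

```text
[[-0.29, 0, -0.06], [-0.28, 0, 0.03], [-0.27, 0, 0.05], [-0.27, 0, 0.07], [-0.26, 0, 0.09], [-0.26, 0, 0.11], [-0.25, 0, 0.12], [-0.24, 0, 0.14], [-0.23, 0, 0.16], [-0.22, 0, 0.17], [-0.21, 0, 0.19], [-0.2, 0, 0.2], [-0.18, 0, 0.21], [-0.17, 0, 0.23], [-0.15, 0, 0.24], [-0.13, 0, 0.25], [-0.12, 0, 0.26], [-0.1, 0, 0.26], [-0.08, 0, 0.27], [-0.06, 0, 0.28], [-0.04, 0, 0.28], [-0.02, 0, 0.28], [-0.0, 0, 0.28], [0.02, 0, 0.28], [0.03, 0, 0.2], [0.02, 0, 0.14]]
[[ -19.66983801  239.4453956 ]
 [-143.21325211  192.90143706]
 [-156.27857997  182.47741077]
 [-225.13513173   88.41655461]
 [-231.01408665   72.5822063 ]
 [-239.27617709  -48.4057298 ]]
```

Call:
{"method": "servo_tool", "body": {"gripper": [-1,-1,-1,-1,-1,-1,-1,-1,-1,-1], "translation": [[-0.29,0,-0.06],[-0.28,0,0.03],[-0.27,0,0.05],[-0.27,0,0.07],[-0.26,0,0.09],[-0.26,0,0.11],[-0.25,0,0.12],[-0.24,0,0.14],[-0.23,0,0.16],[0,0,0]], "yaw": [0,0,0,0,0,0,0,0,0,0]}}

```text
clock: 22.52
tcp_pos: [0.5364, -0.1466, 0.2631]
tcp_rot: [0.672, 0.741, -0.0, -0.001]
wrist_force: [-0.0, 0.8, -3.6]
grip_width: 0.0331
grasp_force: 50.8
```

```bash
python3 caps.py
```

```text
side [([277.0, 257.0], 130, [17, 14], [0.519, 0.039])]
top [([231.0, 215.0], 96, [10, 12], [0.575, 0.135]), ([261.0, 241.0], 164, [15, 22], [0.506, 0.056]), ([236.0, 258.0], 88, [12, 10], [0.463, 0.121])]
[-0.03596791  2.0757767  -4.57279098] [ 0.53664672 -0.14559063  0.26401959]
```

Call:
{"method": "servo_tool", "body": {"gripper": [-1,-1,-1,-1,-1,-1,-1,-1,-1], "translation": [[-0.22,0,0.17],[-0.21,0,0.19],[-0.2,0,0.2],[-0.18,0,0.21],[-0.17,0,0.23],[-0.15,0,0.24],[-0.13,0,0.25],[-0.12,0,0.26],[0,0,0]], "yaw": [0,0,0,0,0,0,0,0,0]}}

```text
clock: 23.75
tcp_pos: [0.5446, -0.2286, 0.1577]
tcp_rot: [0.671, 0.741, -0.0, -0.001]
wrist_force: [-0.3, 1.0, -2.6]
grip_width: 0.0335
grasp_force: 51.0
```

```bash
python3 caps.py; python3 - <<'E'
from h import *
im=bot.camera("top").max(2)
for r in range(205,272,2): print(''.join('#' if v<36 else '+' if v<60 else '.' for v in im[r,215:300]))
print()
im=bot.camera("side").max(2)
for r in range(215,290,2): print(''.join('#' if v<36 else '+' if v<60 else '.' for v in im[r,225:325]))
E
```

```text
side [([277.0, 257.0], 127, [17, 14], [0.519, 0.039])]
top [([231.0, 215.0], 95, [10, 12], [0.575, 0.135]), ([261.0, 242.0], 170, [15, 22], [0.505, 0.056]), ([236.0, 258.0], 80, [11, 9], [0.463, 0.121])]
[-0.27113494  1.29611649 -3.06158079] [ 0.54519525 -0.22813596  0.15925388]
.......................................+.............................................
.................++++................................................................
.....+++++++++#+++++.................................................................
.....++++..++########+...............................................................
.....++++..+##########+..............................................................
.....++++.++#########+...............................................................
......++++++#########+...............................................................
......++++++#########+...............................................................
......++++..+++++++++................................................................
......++++....................................
[... 5242 characters left out ...]
..............................................................................................
....................................................................................................
....................................................................................................
....................................................................................................
....................................................................................................
....................................................................................................
....................................................................................................
```

All four caps lie in the hopper (two apart, two touching). I'll lower the tray the rest of the way.

Call:
{"method": "servo_tool", "body": {"gripper": [-1,-1,-1,-1,-1,-1,-1,-1,-1,-1], "translation": [[-0.1,0,0.26],[-0.08,0,0.27],[-0.06,0,0.28],[-0.04,0,0.28],[-0.02,0,0.28],[0,0,0.28],[0.02,0,0.28],[0.03,0,0.2],[0.02,0,0.12],[0,0,0]], "yaw": [0,0,0,0,0,0,0,0,0,0]}}

```text
clock: 25.2
tcp_pos: [0.5464, -0.2418, 0.0238]
tcp_rot: [0.671, 0.742, -0.0, -0.0]
wrist_force: [1.3, 0.0, -1.5]
grip_width: 0.0333
grasp_force: 51.0
```

Call:
{"method": "servo_tool", "body": {"gripper": [-1,-1,-1], "translation": [[0,0,0.04],[0,0,0.02],[0,0,0]], "yaw": [0,0,0]}}

```text
clock: 25.58
tcp_pos: [0.5467, -0.2418, 0.0209]
tcp_rot: [0.671, 0.742, 0.0, 0.0]
wrist_force: [0.4, 0.5, -2.9]
grip_width: 0.0332
grasp_force: 51.0
```

Call:
{"method": "servo_tool", "body": {"gripper": [-0.2,-0.1,0,0.1,0.2,0.3,0.4,0.4,0.4,0.4], "translation": [[0,0,0],[0,0,0],[0,0,0],[0,0,0],[0,0,0],[0,0,0],[0,0,0],[0,0,0],[0,0,0],[0,0,0]], "yaw": [0,0,0,0,0,0,0,0,0,0]}}

```text
clock: 26.82
tcp_pos: [0.5465, -0.2419, 0.0207]
tcp_rot: [0.671, 0.741, -0.0, -0.0]
wrist_force: [0.2, 0.6, -0.4]
grip_width: 0.0597
grasp_force: 0.0
```

Call:
{"method": "servo_tool", "body": {"gripper": [0.4,0.4,0.4,0.4,0.4,0.4,0.4,0.4,0.4], "translation": [[0,0,-0.3],[0,0,-0.5],[0,0,-0.7],[0,0,-0.7],[0,0,-0.7],[0,0,-0.7],[0,0,-0.5],[0,0,0],[0,0,0]], "yaw": [0,0,0,0,0,0,0,0,0]}}

```text
clock: 27.95
tcp_pos: [0.5459, -0.2415, 0.2663]
tcp_rot: [0.671, 0.741, -0.0, -0.0]
wrist_force: [-0.2, -0.3, -0.6]
grip_width: 0.0597
grasp_force: 0.0
```

```bash
python3 - <<'E'
from h import *
# bright tray region in top vs. before: compare with the image of the first lean by barrel position
im=bot.camera("top").max(2)
for r in range(200,258,2): print(''.join('#' if v<45 else '.' if v<125 else 'o' for v in im[r,265:385]))
E
```

```text
..................ooooooooooooooooooooooooooo..ooooooooooooooooooo.........oooooooooooooooooooooooooooooooooooooooooo...
......................oooooooooooooooooooooo.oooooooooooooo.................oooooooooooooooooooooooooooooooooooooooo....
......................ooooooooooooooooooooooooooooooooooooo..................................oooooooooooooooooooooo.....
..........................oooooooo.......................................ooooooooooooo.......ooooooooooooooooooooo......
..............ooo...........................oooooooooooooooooooo........oooooooooooooo.......oooooooooooooooooooo.......
...........oooooooooooooooooooooooooooooooooooooooooooooooooooooo.......oooooooooooooo........oooooooooooooooooo........
...........oooooooooooooooooooooooooooooooooooooooooooooooooooooo.......oooooooooooooo........ooooooooooooooooo.........
...........oooooooooooooooooooooooooooooooooooooooooooooooooooooo........oooooooooooooo.......oooooooooooooooo..........
............oooooooooooooooooooooooooooooooooooooooooooooooooooooo.......oooooooooooooo.......ooooooooooooooo...........
...........
[... 1708 characters left out ...]
ooooooooooooooooooooooooooooooooooooooooooooooooooooooooooooooooo..............................
...............ooooooooooooooooooooooooooooooooooooooooooooooooooooooooooooooooooooooooooo..............................
................oooooooooooooooooooooooooooooooooooooooooooooooooooooo.ooooooooooooooooooo................o.........oooo
................ooooooooooooooooooooooooooooooooooooooooooooooooo......oooooooooooooooooooooooo..........oo.........oooo
................oooooooooooooooooooooooooooooooooooooooooooooooooooo...ooooooooooooooooooooooo..........ooo...##........
.................oooooooooooooooooooooooooooooooooooooooooooooooooooooooooooooooooooooooooooo................#######....
```

Call:
{"method": "servo_tool", "body": {"gripper": [-1,-1,-1,-1,-1,-1,-1,-1,-1], "translation": [[0,0,0],[0,0,0],[0,0,0],[0,0,0],[0,0,0],[0,0,0],[0,0,0],[0,0,0],[0,0,0]], "yaw": [-1,-1,-1,-1,-1,-1,-1,-0.15,0]}}

```text
clock: 29.12
tcp_pos: [0.546, -0.2416, 0.2654]
tcp_rot: [0.112, 0.994, 0.0, -0.001]
wrist_force: [-1.2, 0.5, -0.6]
grip_width: 0.0001
grasp_force: 0.0
```

Call:
{"method": "servo_tool", "body": {"gripper": [-1,-1,-1,-1,-1,-1,-1,-1,-1,-1], "translation": [[0.31,0.75,0],[0.31,0.75,0],[0.31,0.75,0],[0.31,0.75,0],[0.31,0.75,0],[0.31,0.75,0],[0.31,0.75,0],[0.31,0.75,0],[0.31,0.75,0],[0,0,0]], "yaw": [0,0,0,0,0,0,0,0,0,0]}}

```text
clock: 30.38
tcp_pos: [0.472, 0.1928, 0.2665]
tcp_rot: [0.11, 0.994, 0.0, -0.0]
wrist_force: [0.4, -0.1, 0.3]
grip_width: -0.0003
grasp_force: 0.0
```

Call:
{"method": "servo_tool", "body": {"gripper": [-1,-1,-1,-1,-1,-1,-1,-1,-1], "translation": [[0.31,0.75,0],[0.31,0.75,0],[0.31,0.75,0],[0.31,0.75,0],[0,0,0],[0,0,0.6],[0,0,0.6],[0,0,0.6],[0,0,0]], "yaw": [0,0,0,0,0,0,0,0,0]}}

```text
clock: 31.5
tcp_pos: [0.4383, 0.3784, 0.1551]
tcp_rot: [0.112, 0.994, -0.003, -0.003]
wrist_force: [-0.7, 0.6, -0.2]
grip_width: 0.0001
grasp_force: 0.0
```

Call:
{"method": "servo_tool", "body": {"gripper": [-1,-1,-1,-1,-1,-1], "translation": [[-0.3,0,0],[-0.2,0,0],[-0.2,0,0],[-0.2,0,0],[-0.15,0,0],[0,0,0]], "yaw": [0,0,0,0,0,0]}}

```text
clock: 32.25
tcp_pos: [0.5005, 0.3696, 0.1615]
tcp_rot: [0.112, 0.994, 0.001, -0.002]
wrist_force: [-11.0, 1.7, 7.3]
grip_width: -0.0001
grasp_force: 5.7
```

Call:
{"method": "servo_tool", "body": {"gripper": [-1,-1,-1,-1,-1,-1,-1,-1], "translation": [[-0.2,0,0],[-0.2,0,0],[-0.2,0,0],[-0.2,0,0],[-0.2,0,0],[-0.15,0,0],[-0.12,0,0],[0,0,0]], "yaw": [0,0,0,0,0,0,0,0]}}

```text
clock: 33.25
tcp_pos: [0.5773, 0.3509, 0.1592]
tcp_rot: [0.112, 0.994, 0.0, 0.001]
wrist_force: [-0.1, 0.6, 0.8]
grip_width: 0.0005
grasp_force: 0.0
```

Call:
{"method": "servo_tool", "body": {"gripper": [-1,-1,-1,-1,-1,-1,-1,-1], "translation": [[0.5,0,0],[0.8,0,0],[0.8,0,-0.3],[0.8,0,-0.5],[0.5,0.3,-0.7],[0,0,-0.7],[0,0,0],[0,0,0]], "yaw": [0,0,0,0,0,0,0,0]}}

```text
clock: 34.25
tcp_pos: [0.3807, 0.4137, 0.2904]
tcp_rot: [0.111, 0.994, -0.0, -0.0]
wrist_force: [0.7, -0.0, -0.7]
grip_width: -0.0
grasp_force: 0.0
```

```bash
python3 - <<'E'
from h import *
im=bot.camera("side").max(2)
v=np.array([.5475,.360,0]);x=np.array([.975,-.222,0])*.062
print("rest",proj("side",v-x+[0,0,.169]),"float",proj("side",v+x+[0,0,.169]))
for r in range(250,345,2): print(r,''.join('#' if v<32 else '+' if v<60 else '.' for v in im[r,150:260]))
im=bot.camera("top").max(2);print("float",proj("top",v+x+[0,0,.169]))
for r in range(175,262,3): print(r,''.join('#' if v<32 else '+' if v<60 else '.' for v in im[r,95:180]))
E
```

```text
rest [206.8534776  285.04184243] float [172.3503409 259.5790529]
250 ...............................++++..............................++###################++++++..................
252 ...........................++##+###++..............................+++##############+++...+...................
254 ........................++##++######+..................................++#########+...+...+...................
256 ....................++###+##########+.....................................+#######+...++..+...................
258 ................++##############+..........................................+######+.......+...................
260 .............+##############+..............................................+######+....+..+...................
262 .........++##############+.................................................+######+....+......................
264 ........#############++.....................................................+#####+....+......................
266 .........########+............................................................++##+....+......................

[... 6428 characters left out ...]
.................++++++++++++++++++.....+++++##+......................
241 ...............................++++++++++++++++++++.....++++#+.......................
244 .........................................+++++++...++...+++#++.......................
247 ......................................................++++#++........................
250 .....................................................................................
253 .....................................................................................
256 .....................................................................................
259 .....................................................................................
```

The bar now sits at the predicted float position in both views: about (172,260) in the side view and (133,197) in the top view. The lever is in the notch, so I'm handing in.

```bash
python3 -c "
from bench import bot
print(bot.finish_job())"
```

```text
the job is handed in; nothing more can be done
None
```

I handed the job in at about 34 s: camera images show all four caps in the hopper, the tray leaning hooked and released at the rim, and the lever in the float notch; no verdict came back.

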